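# Load the board rack into the burn-in oven

## Task

Put the rack that holds the circuit boards into the bench-top oven for burn-in: pull the oven door all the way down, stand the rack on the open door and push it right into the chamber, then push the door back up until it is fully shut. Keep the rack upright and leave the empty rack where it is.

Things in the scene. Friction and masses are not known exactly. Their poses are not given: they have to be found in the camera images.
- oven: White bench-top oven, fixed, 360 wide, 270 deep, 305 mm high. Origin on the bench under the middle of the door's hinge line; +x points from the door into the chamber, y along the hinge, z up. Plane of the opening: x = 0. Chamber: floor 94 mm above the bench, back wall at x = 175 mm, side walls at y = +-120 mm, ceiling 260 mm above the bench; the housing goes on up to 305 mm above the opening.
- chamber_mouth (a point): Middle of the front edge of the chamber floor: x = 0, y = 0, 94 mm above the bench in the oven's frame; same axes as the oven.
- oven_door (a joint): Angle of the oven door, rad: 0 = shut (upright); grows as its top swings out and down towards the oven's -x; 1.571 = fully down, level, on its stop. Spring balanced with some friction: it stays at any angle where it is left and takes 1 to 4 N at its top edge to move either way. May start a little ajar.
- door_hinge (a point): Middle of the hinge line, 95 mm above the bench; frame turns with the door (z from hinge to top edge, -x out of its outer face, y along the hinge). Door 280 mm wide (y +-140), 190 mm from hinge to top edge, 20 mm thick: inner face x = 0, outer face x = -20 mm. Fully down, the inner face is level, 95 mm above the bench, continuing the chamber floor, and the handle hangs under the door.
- door_handle (a point): Middle of the door's black bar handle: round bar 14 mm thick, 164 mm long, along y, 180 mm from the hinge line along the door, its axis 45 mm out from the outer face (38 mm clear behind it, open from above), on two 12 mm posts at y = +-70 mm. Beyond y = +-82 mm the outer face is free. Same axes as door_hinge, turns with the door.
- rack: Aluminium rack with four upright green circuit boards, 150 (x) by 110 (y) mm, about 0.5 kg. Origin at the centre of its underside, z up. End plates at x = +-75 mm, 110 mm wide, 64 mm high; board tops 62 mm up. A 12 mm black carrying bar runs along x over the middle (y = 0), axis 95 mm up, on a 24 mm wide tab at each end. Same turned half round. Stands on the bench to the right of the oven.
- empty_rack: The same rack without boards (base, end plates and bar only), also on the bench to the right of the oven; the two may be in either place.

How it is judged:
By the outcome, as a careful person would: the job done as asked, in the order asked, and still so for the second after the job is handed in, with the robot touching nothing.
It also fails if it takes over 72 s, if anything falls off the work surface, if the arm or the gripper's body presses on something with over 40 N, if the wrist force passes 120 N, or if a joint passes its speed limit or range.

## Robot

A 7-joint arm with a two-finger parallel gripper is mounted at the origin on the work surface. World frame = base frame: x ahead of the robot, y to its left, z up, the work surface at z = 0. Lengths are in m, angles in rad, forces in N, time in s.
With the tool pointing down it reaches from about 0.425 to 0.925 m from the base axis. Payload 6.8 kg.
Tool frame: the origin (TCP) lies midway between the tips of the shut fingers; the grasp point (between the pads) lies 19 mm behind it (r.grip_depth is the distance from the TCP to the grasp point, in m); z points along the fingers, y is the line along which they close (so a half turn about z gives the same grasp; the last joint's range is limited). The gripper opens to 85 mm and grips with 20 to 120 N. Pads are 22 mm wide; open, the fingers measure 114 mm over their backs; the gripper's body (76 mm by 85 mm) begins 54 mm behind the grasp point. The pads swing forward as they close: fully open they stand 13 mm farther back than shut.
Start: joints at [-1.427, 0.477, 0.022, 1.555, -0.011, 1.109, -0.083], TCP at [0.168, 0.654, 0.231] pointing down, gripper open.
Joint ranges: [-2.96, 2.96], [-0.34, 2.1], [-1.41, 1.46], [0.24, 2.44], [-1.37, 4.51], [0.17, 1.92], [-2.96, 2.96]. Speed limits (rad/s): [2.39, 2.39, 3.14, 3.14, 3.14, 3.14, 3.14].

## Interface

Orientations are given as a rotation vector (axis times angle).
In Python, from bench import telemetry, grab_frame, calibration, order, silhouettes, r gives the robot as it stands.
- The arm moves only by the tool apply_moves, never from a script. Its argument "moves" is a list of rows, each a list of 7 numbers: the turn, a rotation vector about the tool's x, y, z scaled (see below), then the shift along the tool's x, y, z scaled (see below), then the opening, from -1 (shut) to 1 (fully open). A call has exactly 8 rows; each row shifts and turns the commanded pose from where the row before left it, along the tool's axes as they then stand; what a row does not reach is not made up. The controller multiplies each number of a shift by 1000 mm and each number of a turn by 6 degrees. A row lasts 1/12 s, in which the tool goes at most 41.7 mm and 7.16 degrees, less where a joint would pass 70% of its speed; a pose out of reach is approached as far as the arm can. A call with a number of a shift or a turn outside -1 to 1 is refused whole. A call with a gripper value outside its range is refused whole. The fingers move at their own pace and stop on an object; "grip_force" is the grip in N (left out, the last holds). Time passes only in rows, so rows that do not move let the fingers close, or fill a call up. It gives the time, the measured TCP pose, the force, the opening and the grip force at its end, in the units of the state.
- telemetry.get_obs(): the state, without advancing time (a new reading comes with each control period).
- grab_frame(name): name is "side" or "top"; returns the picture (480x640x3 uint8, blue, green, red); there is no depth.
- calibration(name): a dict with "fx", "fy", "cx", "cy" (pixels), "world_from_camera" (4x4, takes a point from camera to world coordinates). Camera axes: x right, y down, z forward; pixel columns grow to the right and rows downward; lengths in m; the calibration is good to about 2 mm. A picture is of the moment at which its call begins. calibration takes no time and is no camera call.
- order.hand_in(): hands the job in; it is judged then, once.
Trained networks look in the newest picture that a camera, given by its name, has taken for a name from the list of things; names that differ only in an ending like _2 or _b are one class to them, and where a whole thing is asked for, a point or a joint stands for the part that bears it (a point fixed in the world has none). Each returns a list of dicts, best first, with "p" (0 to 1); they miss things now and then, are a little off and sometimes report something else, mostly with a low value. They report only what shows in the picture. A call takes as long as a camera call.
- silhouettes(thing, camera): "mask" (480x640 bool, what is visible of it) and "extent" ([centre column, centre row, width, height] in pixels, round what is visible of it).
The state is a dict: "clock": time; "joints": joint angles; "qvel": joint speeds; "tau": joint torques, N m; "tcp_pos": TCP position; "orientation": TCP orientation; "contact_force": force on the tool from outside, world axes, zero at the start; "moment": the same for the moment, N m; "grip_width": finger opening in m; "gripper_force": force on a finger pad.
Only numpy, scipy, OpenCV 4.12 (cv2) and the standard library are available. Lean on these libraries where they do the work, as an engineer would, in place of code of your own. Each camera call takes 0.05 s, during which the arm holds its last target. There are 200 camera calls.

## Working session

There is one attempt and no reset: what is moved stays moved. The work goes in short steps, Python scripts to look and compute and a tool call to move; the robot and the scene stay as the last step left them, time stands still between calls to the robot, and variables do not carry over. Pictures are saved under pics/ and viewed, at most 10 in all, crops included, and the job is handed in when it is done.

Besides the shell and the picture viewer there is one more tool, called after ">>>" by a JSON object that holds its "method" and its "body". apply_moves: Moves the arm, as the interface text tells. Its arguments: {"type":"object","properties":{"moves":{"type":"array"},"grip_force":{"type":"number"}},"required":["moves"]}

```bash
ls; mkdir -p pics
python3 - <<'E'
from bench import telemetry, grab_frame, calibration, order, silhouettes, r
import cv2, numpy as np
np.set_printoptions(precision=4,suppress=True)
for n in ("side","top"):
    cv2.imwrite(f"pics/{n}0.png",grab_frame(n)); c=calibration(n); print(n,c)
    for t in ("oven","oven_door","door_handle","rack","empty_rack"):
        for d in silhouettes(t,n)[:3]: print(t,round(d["p"],2),np.array(d["extent"]),d["mask"].sum())
o=telemetry.get_obs(); print(o, r.grip_depth)
E
```

```text
pics
side {'fx': 440.82615652800723, 'fy': 440.82615652800723, 'cx': 316.95258866948467, 'cy': 244.50854287435575, 'world_from_camera': array([[ 0.8086,  0.5616, -0.1753,  0.7146],
       [ 0.5883, -0.7685,  0.2516, -0.3927],
       [ 0.0066, -0.3066, -0.9518,  1.1229],
       [ 0.    ,  0.    ,  0.    ,  1.    ]])}
oven_door 0.96 [411.8 163.6  98.  117.9] 4653
oven_door 0.72 [312.6 302.5  71.7  63.7] 2760
door_handle 0.83 [408.6 162.4  96.  120.4] 4565
rack 0.86 [219.4 340.4  73.9  62.1] 3150
empty_rack 0.62 [411.6 165.8  94.2 113.9] 4360
top {'fx': 618.7516661905679, 'fy': 618.7516661905679, 'cx': 323.4673790551732, 'cy': 240.76370231279503, 'world_from_camera': array([[ 0.021 , -0.9873,  0.1575,  0.3471],
       [-0.9997, -0.0188,  0.0152, -0.1413],
       [-0.012 , -0.1577, -0.9874,  1.4494],
       [ 0.    ,  0.    ,  0.    ,  1.    ]])}
oven 0.6 [126.2 186.8 224.9 217.9] 32496
oven_door 0.65 [202.  211.2  65.  145.6] 3757
door_handle 0.94 [202.4 211.   68.1 142.4] 3768
rack 0.65 [466.8 289.3  73.6  78.6] 3266
rack 0.54 [203.6 213.5  68.7 147.7] 4066
empty_rack 0.82 [373.2 230.9  63.4  77.5] 3118
{'clock': 0.6, 'joints': array([-1.4271,  0.477 ,  0.0224,  1.5554, -0.0115,  1.1093, -0.0831]), 'qvel': array([ 0.0009, -0.0017,  0.0014,  0.0003, -0.0004, -0.0019, -0.001 ]), 'tau': array([ -0.0015, -59.6011,   1.6056, -28.1428,   0.0126,   0.0017,
        -0.    ]), 'tcp_pos': array([0.1682, 0.6537, 0.2313]), 'orientation': array([-0.3946, -3.1167, -0.0001]), 'contact_force': array([-0.8788,  0.2359, -0.2198]), 'moment': array([-0.034 , -0.044 ,  0.0186]), 'gripper_force': 0.0, 'grip_width': 0.0855454925810365} 0.0187
```

View pics/side0.png

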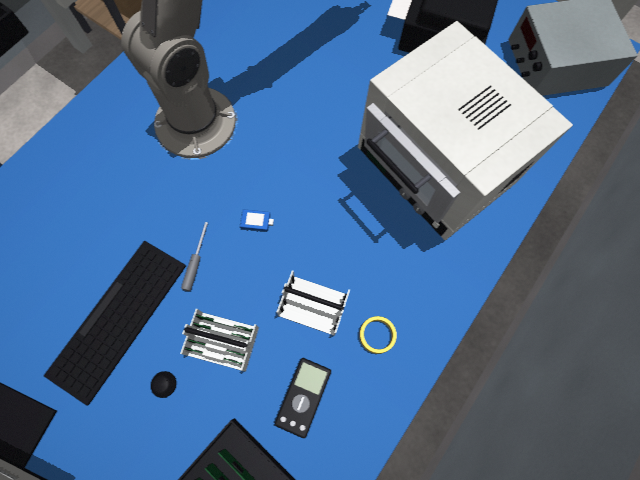

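View pics/top0.png

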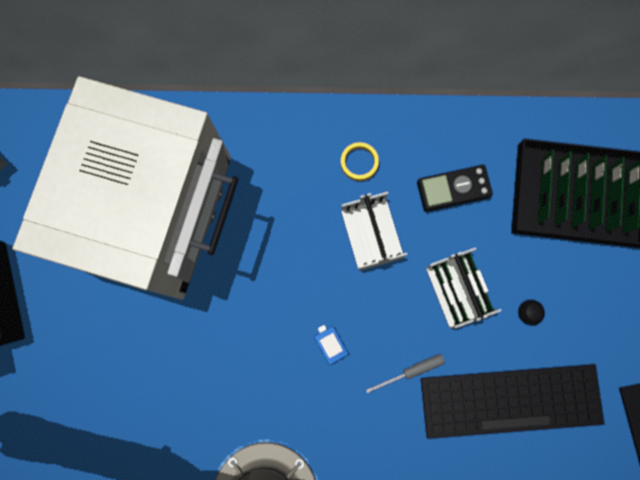

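The side view shows the oven at upper right with its door facing the robot's right, the handle near (400,165), the loaded rack at (219,340) and the empty one at (312,302). In the top view the door is slightly ajar at (202,211), the loaded rack is at (463,289) and the empty rack at (373,231). The networks sometimes mislabel, e.g. "oven_door" at (312,302) is really the empty rack. I'll zoom in to pick the points.

Run:
```python
import cv2, numpy as np
t=cv2.imread("pics/top0.png"); s=cv2.imread("pics/side0.png")
def crop(i,x,y,w,h,k): 
    z=cv2.resize(i[y:y+h,x:x+w],None,fx=k,fy=k,interpolation=cv2.INTER_CUBIC)
    for a in range((x+9)//10*10,x+w,10): cv2.line(z,(int((a-x+.5)*k),0),(int((a-x+.5)*k),4 if a%50 else 14),(0,0,255),1)
    for a in range((y+9)//10*10,y+h,10): cv2.line(z,(0,int((a-y+.5)*k)),(4 if a%50 else 14,int((a-y+.5)*k)),(0,0,255),1)
    return z
# racks: top (420..510,240..340), side(170..270, 300..380)
cv2.imwrite("pics/racks.png",np.hstack([crop(t,415,240,100,100,4),crop(s,170,290,100,100,4)]))
cv2.imwrite("pics/oven.png",np.hstack([crop(t,140,90,130,220,2.6),crop(s,340,60,150,190,2.6)[:,:].copy() if False else cv2.resize(crop(s,340,80,150,170,2.6),(390,572))]))
```

```text
(no output)
```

View pics/racks.png

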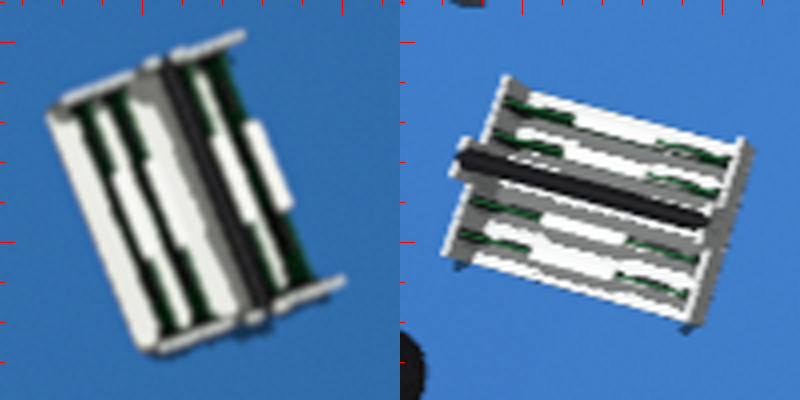

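View pics/oven.png

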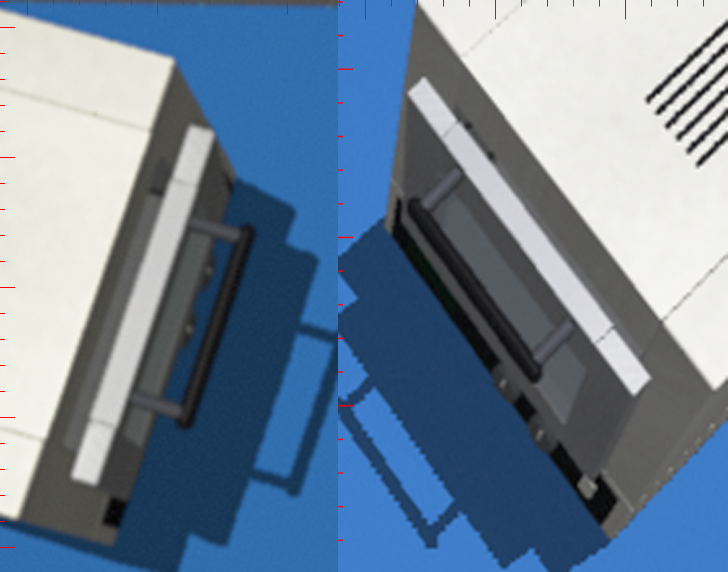

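```bash
cat > h.py <<'E'
import numpy as np, cv2
from scipy.optimize import least_squares
from bench import telemetry, grab_frame, calibration, order, silhouettes, r
np.set_printoptions(precision=4,suppress=True)
C={n:calibration(n) for n in("side","top")}
def proj(n,P):
    c=C[n];T=np.linalg.inv(c["world_from_camera"]);q=np.atleast_2d(P)@T[:3,:3].T+T[:3,3]
    return np.c_[c["fx"]*q[:,0]/q[:,2]+c["cx"],c["fy"]*q[:,1]/q[:,2]+c["cy"]]
def tri(s,t):
    f=lambda P:np.r_[(proj("side",P)[0]-s),(proj("top",P)[0]-t)]
    o=least_squares(f,[.5,0,.1]);return o.x,np.abs(o.fun).max()
def Rz(a):return np.array([[np.cos(a),-np.sin(a),0],[np.sin(a),np.cos(a),0],[0,0,1]])
def door(P,a):  # door frame -> oven frame
    P=np.atleast_2d(P);return np.c_[P[:,0]*np.cos(a)-P[:,2]*np.sin(a),P[:,1],.095+P[:,0]*np.sin(a)+P[:,2]*np.cos(a)]
E
cat > fit.py <<'E'
from h import *
top=dict(hA=(235.4,178.5),hB=(211.2,252.3),diA=(214.2,137.7),doA=(222.7,140.8),diB=(167.7,272.7),doB=(177.3,276.5),fA=(206.9,113.1),fB=(147.7,289.2),bA=(81,77),bB=(14,248),
 p1=(427.5,267),p2=(475.7,248.7),p3=(452.5,326.2),p4=(500.7,310),r1=(457.5,255.5),r2=(480.5,316.2))
side=dict(hA=(415.4,191.4),hB=(370,140.9),diA=(460,192.3),doA=(453.8,197.7),diB=(373.1,102.9),doB=(366.9,107.6),fA=(485,195.9),fB=(370.4,80.9),bA=(573,125),bB=(457,21),
 p1=(256.2,325.7),p2=(243.7,370),p3=(196.7,309.5),p4=(181.7,352.5),r1=(246.2,345.5),r2=(185.5,329.5))
for k in top: print(k,*tri(side[k],top[k]))
# oven: A side is large world x; oven +x ~ world +y, so oven +y ~ world -x => A has y negative
def model(p):
    ox,oy,yaw,a,xf=p; m={}
    for s,y in(("A",-1),("B",1)):
        m["f"+s]=[xf,y*.18,.305];m["b"+s]=[xf+.27,y*.18,.305]
        m["di"+s]=door([0,y*.14,.19],a)[0];m["do"+s]=door([-.02,y*.14,.19],a)[0];m["h"+s]=door([-.065,y*.082,.18],a)[0]
    return {k:Rz(yaw)@np.array(v)+[ox,oy,0] for k,v in m.items()}
f=lambda p:np.concatenate([np.r_[proj("side",v)[0]-side[k],proj("top",v)[0]-top[k]] for k,v in model(p).items()])
o=least_squares(f,[.7,.2,1.3,.1,0],loss="soft_l1");print("oven",o.x);print(dict(zip(model(o.x),f(o.x).reshape(-1,4).round(1).tolist())))
rm=dict(p1=(.075,.055,.064),p2=(.075,-.055,.064),p3=(-.075,.055,.064),p4=(-.075,-.055,.064))
g=lambda p:np.concatenate([np.r_[proj("side",Rz(p[2])@v+[p[0],p[1],p[3]])[0]-side[k],proj("top",Rz(p[2])@v+[p[0],p[1],p[3]])[0]-top[k]] for k,v in rm.items()])
o=least_squares(g,[.6,-.3,.3,0]);print("rack",o.x,g(o.x).round(1))
E
python3 fit.py
```

```text
hA [0.6563 0.0528 0.2674] 0.06818730230526171
hB [0.5096 0.094  0.2697] 0.8547545581594704
diA [0.7331 0.0951 0.287 ] 0.23923509935502807
doA [0.7288 0.0792 0.2826] 0.4000209083142181
diB [0.466  0.1708 0.2847] 0.12801591109911215
doB [0.46   0.1535 0.2817] 0.6378858034275368
fA [0.7776 0.1088 0.3029] 0.40733415418037566
fB [0.4334 0.2024 0.3018] 0.7274558526000874
bA [0.8461 0.3585 0.3106] 1.209748029566299
bB [0.5051 0.4578 0.3064] 0.45222030253455614
p1 [ 0.5165 -0.3608  0.0301] 0.24275022859450246
p2 [ 0.5592 -0.4623  0.057 ] 1.5039652322473671
p3 [ 0.3811 -0.4139  0.054 ] 1.1738178869833291
p4 [ 0.4204 -0.5145  0.0667] 0.7163215446275046
r1 [ 0.5365 -0.4137  0.098 ] 1.0462983585781558
r2 [ 0.4034 -0.4646  0.0981] 0.45858530739141656
oven [ 0.6071  0.161   1.3005  0.1423 -0.0086]
{'fA': [-0.7, 1.3, 1.7, -1.0], 'bA': [0.5, 0.5, -2.5, -2.0], 'diA': [0.5, 0.4, -1.0, -0.4], 'doA': [-0.6, 0.9, 0.3, -0.3], 'hA': [2.0, 2.2, 0.6, -2.4], 'fB': [-1.7, -0.8, -0.1, 0.5], 'bB': [-0.5, -0.7, -1.6, 0.6], 'diB': [-0.2, -0.2, -0.7, 0.5], 'doB': [-0.8, 0.5, -0.1, -0.2], 'hB': [-2.6, -0.5, -1.3, 2.6]}
rack [ 0.469  -0.4385  0.3731 -0.0123] [ 0.1 -1.   1.3 -2.  -1.3  0.6 -1.9 -0.3  0.6 -0.6  1.2  1.5  0.   1.4
 -1.3  0.6]
```

Measured heights check out: roof 0.303–0.31, handle top about 0.268, carrying bar 0.098. The oven origin is at about (0.607, 0.161) with yaw 1.30, and the door is 0.14 rad ajar. The loaded rack is at (0.469, −0.439) with yaw 0.37.

I'll raise the tool, shut the fingers and turn it square to the oven: tool x = oven x, tool y = −oven y.

>>> {"method": "apply_moves", "body": {"moves": [[0,0,1,0,0,-0.022,-1],[0,0,1,0,0,-0.022,-1],[0,0,1,0,0,-0.022,-1],[0,0,1,0,0,-0.022,-1],[0,0,1,0,0,-0.022,-1],[0,0,1,0,0,-0.022,-1],[0,0,1,0,0,-0.022,-1],[0,0,1,0,0,-0.022,-1]]}}

```text
clock: 1.27
tcp_pos: [0.1681, 0.6536, 0.4085]
orientation: [-1.635, -2.683, -0.0]
contact_force: [0.5, 0.5, -0.0]
grip_width: -0.0004
gripper_force: 0.0
```

>>> {"method": "apply_moves", "body": {"moves": [[0,0,0.9,0,0,0,-1],[0,0,0.9,0,0,0,-1],[0,0,0.9,0,0,0,-1],[0,0,0.9,0,0,0,-1],[0,0,0.9,0,0,0,-1],[0,0,0.9,0,0,0,-1],[0,0,0.9,0,0,0,-1],[0,0,0.9,0,0,0,-1]]}}

```text
clock: 1.93
tcp_pos: [0.1681, 0.6537, 0.4073]
orientation: [-2.507, -1.893, 0.0]
contact_force: [0.2, -0.1, -0.9]
grip_width: 0.0004
gripper_force: 0.0
```

```bash
cat >> h.py <<'E'
from scipy.spatial.transform import Rotation as Ro
O=np.array([.607,.161,0]);YAW=1.3005
def st(target=None):
    """tool state in oven frame; optional target (oven frame) -> shift in tool axes"""
    o=telemetry.get_obs();R=Ro.from_rotvec(o["orientation"]).as_matrix();A=Rz(YAW).T
    print("t",round(o["clock"],2),"tcp oven",A@(o["tcp_pos"]-O),"world",o["tcp_pos"],"F oven",A@o["contact_force"],"grip",o["grip_width"],o["gripper_force"])
    print("tool x,y,z in oven:\n",(A@R).T,"\njoints",o["joints"])
    if target is not None: print("shift in tool axes",(A@R).T@(np.array(target)-A@(o["tcp_pos"]-O)))
E
python3 -c "
from h import *
st([-.065,0,.407])"
```

```text
t 1.93 tcp oven [0.3576 0.5545 0.4073] world [0.1681 0.6537 0.4073] F oven [-0.0821 -0.2046 -0.9123] grip 0.00043842639400819435 0.0
tool x,y,z in oven:
 [[ 1.     -0.007   0.    ]
 [-0.007  -1.     -0.0001]
 [ 0.      0.0001 -1.    ]] 
joints [-1.6442  0.3919  0.3457  1.323  -0.1309  1.4487 -1.5842]
shift in tool axes [-0.4187  0.5575  0.0002]
```

>>> {"method": "apply_moves", "body": {"moves": [[0,0,0,-0.024,0.032,0,-1],[0,0,0,-0.024,0.032,0,-1],[0,0,0,-0.024,0.032,0,-1],[0,0,0,-0.024,0.032,0,-1],[0,0,0,-0.024,0.032,0,-1],[0,0,0,-0.024,0.032,0,-1],[0,0,0,-0.024,0.032,0,-1],[0,0,0,-0.024,0.032,0,-1]]}}

```text
clock: 2.6
tcp_pos: [0.3638, 0.398, 0.4076]
orientation: [-2.502, -1.898, -0.001]
contact_force: [-0.5, 0.5, 0.3]
grip_width: 0.0003
gripper_force: 0.0
```

>>> {"method": "apply_moves", "body": {"moves": [[0,0,0,-0.024,0.032,0,-1],[0,0,0,-0.024,0.032,0,-1],[0,0,0,-0.024,0.032,0,-1],[0,0,0,-0.024,0.032,0,-1],[0,0,0,-0.024,0.032,0,-1],[0,0,0,-0.024,0.032,0,-1],[0,0,0,-0.024,0.032,0,-1],[0,0,0,-0.024,0.032,0,-1]]}}

```text
clock: 3.27
tcp_pos: [0.5586, 0.1443, 0.4077]
orientation: [-2.502, -1.899, -0.002]
contact_force: [0.7, 1.2, -0.0]
grip_width: -0.0003
gripper_force: 0.0
```

```bash
python3 -c "
from h import *
st([-.065,0,.407])"
```

```text
t 3.27 tcp oven [-0.029   0.0422  0.4077] world [0.5586 0.1443 0.4077] F oven [ 1.3048 -0.3626 -0.0485] grip -0.0003061494243247219 0.0
tool x,y,z in oven:
 [[ 1.     -0.0019  0.0011]
 [-0.0019 -1.      0.0003]
 [ 0.0011 -0.0003 -1.    ]] 
joints [-0.9331  0.2244  0.7109  1.5826 -0.149   1.3889 -0.4799]
shift in tool axes [-0.0359  0.0423  0.0007]
```

>>> {"method": "apply_moves", "body": {"moves": [[0,0,0,-0.009,0.0105,0,-1],[0,0,0,-0.009,0.0105,0,-1],[0,0,0,-0.009,0.0105,0,-1],[0,0,0,-0.009,0.0105,0,-1],[0,0,0,0,0,0.025,-1],[0,0,0,0,0,0.025,-1],[0,0,0,0,0,0.025,-1],[0,0,0,0,0,0.025,-1]]}}

```text
clock: 3.93
tcp_pos: [0.5885, 0.1, 0.3064]
orientation: [-2.503, -1.899, -0.001]
contact_force: [0.6, -0.0, 0.1]
grip_width: -0.0003
gripper_force: 0.0
```

```bash
python3 -c "
from h import *
st([-.065,0,.24])
t=grab_frame('top'); s=grab_frame('side')
cv2.imwrite('pics/hov.png',np.hstack([cv2.resize(t[90:310,120:290],None,fx=2.3,fy=2.3),cv2.resize(s[60:280,320:490],None,fx=2.3,fy=2.3)]))"
```

```text
t 3.93 tcp oven [-0.0637  0.0015  0.3064] world [0.5885 0.1    0.3064] F oven [ 0.1168 -0.5771  0.1083] grip -0.00026736533812844206 0.0
tool x,y,z in oven:
 [[ 1.     -0.0025  0.0007]
 [-0.0025 -1.      0.0004]
 [ 0.0007 -0.0004 -1.    ]] 
joints [-0.8142  0.3354  0.7071  1.6935 -0.2322  1.1977 -0.3222]
shift in tool axes [-0.0013  0.0015  0.0664]
```

View pics/hov.png

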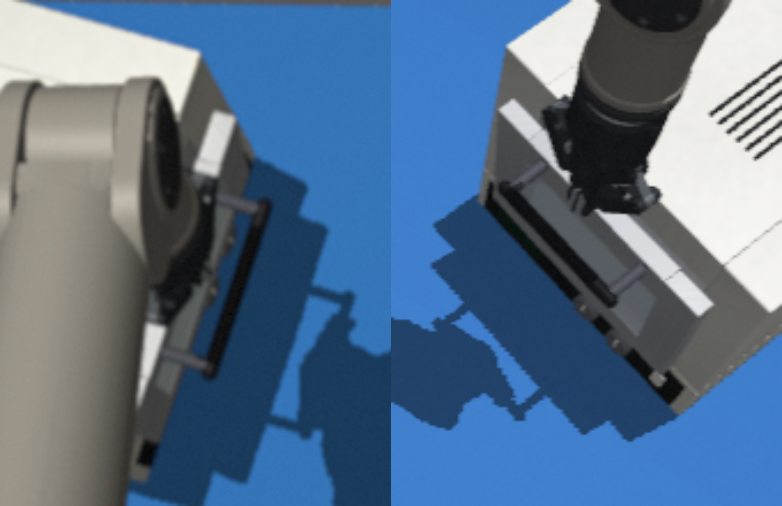

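The fingers hover over the gap between the bar and the door, with tips at about (578,205) in the right-hand crop. I'll lower them in.

>>> {"method": "apply_moves", "body": {"moves": [[0,0,0,-0.001,0,0.008,-1],[0,0,0,0,0,0.008,-1],[0,0,0,0,0,0.008,-1],[0,0,0,0,0,0.008,-1],[0,0,0,0,0,0.008,-1],[0,0,0,0,0,0.008,-1],[0,0,0,0,0,0.008,-1],[0,0,0,0,0,0.008,-1]]}}

```text
clock: 4.7
tcp_pos: [0.5883, 0.0991, 0.2425]
orientation: [-2.503, -1.899, 0.0]
contact_force: [-1.0, -0.1, -0.8]
grip_width: -0.0003
gripper_force: 0.0
```

>>> {"method": "apply_moves", "body": {"moves": [[0,0,0,-0.0095,0,0.0045,-1],[0,0,0,-0.0095,0,0.005,-1],[0,0,0,-0.0095,0,0.005,-1],[0,0,0,-0.009,0,0.006,-1],[0,0,0,-0.008,0,0.007,-1],[0,0,0,-0.0075,0,0.007,-1],[0,0,0,-0.0075,0,0.007,-1],[0,0,0,-0.0075,0,0.0075,-1]]}}

```text
clock: 5.37
tcp_pos: [0.57, 0.0326, 0.1938]
orientation: [2.503, 1.898, 0.001]
contact_force: [1.3, 2.1, -0.6]
grip_width: 0.0001
gripper_force: 1.1
```

```bash
python3 -c "
from h import *
st([-.05,0,.30])"
```

```text
t 5.37 tcp oven [-0.1337  0.0014  0.1938] world [0.57   0.0326 0.1938] F oven [ 2.3876 -0.6797 -0.6129] grip 0.00010248937589320071 1.1096875928342342
tool x,y,z in oven:
 [[ 1.     -0.0029  0.0002]
 [-0.0029 -1.      0.0007]
 [ 0.0002 -0.0007 -1.    ]] 
joints [-0.6866  0.4057  0.674   1.8823 -0.306   0.9573 -0.1469]
shift in tool axes [ 0.0837  0.0012 -0.1061]
```

>>> {"method": "apply_moves", "body": {"moves": [[0,0,0,0,0,-0.02,-1],[0,0,0,0,0,-0.025,-1],[0,0,0,0,0,-0.025,-1],[0,0,0,0,0,-0.026,-1],[0,0,0,0.016,0,0,-1],[0,0,0,0.016,0,0,-1],[0,0,0,0.016,0,0,-1],[0,0,0,0.016,0,0,-1]]}}

```text
clock: 6.03
tcp_pos: [0.5868, 0.0972, 0.2888]
orientation: [-2.501, -1.9, 0.003]
contact_force: [0.5, -0.3, 0.2]
grip_width: 0.0
gripper_force: 0.0
```

```bash
python3 -c "
from h import *
st([-.07,0,.236])
t=grab_frame('top'); s=grab_frame('side')
cv2.imwrite('pics/hov2.png',np.hstack([cv2.resize(t[90:310,120:290],None,fx=2.3,fy=2.3),cv2.resize(s[60:280,320:490],None,fx=2.3,fy=2.3)]))"
```

```text
t 6.03 tcp oven [-0.0669  0.0024  0.2888] world [0.5868 0.0972 0.2888] F oven [-0.1215 -0.5577  0.2044] grip 2.1477696332179253e-05 0.0
tool x,y,z in oven:
 [[ 1.     -0.0012 -0.001 ]
 [-0.0012 -1.     -0.002 ]
 [-0.001   0.002  -1.    ]] 
joints [-0.8038  0.3475  0.6989  1.7194 -0.2407  1.1648 -0.3094]
shift in tool axes [-0.0031  0.0025  0.0528]
```

View pics/hov2.png

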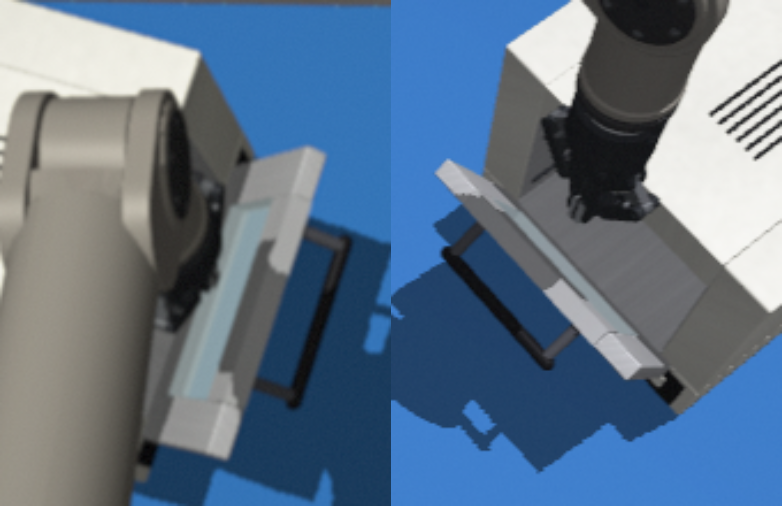

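The door is now about 0.55–0.6 rad open, and the fingers hang on its inner side at about (578,215) in the right-hand crop. Next I'll push the inner face down along its arc.

>>> {"method": "apply_moves", "body": {"moves": [[0,0,0,0,0,0.0175,-1],[0,0,0,0,0,0.0175,-1],[0,0,0,-0.002,0,0.0175,-1],[0,0,0,-0.008,0,0.001,-1],[0,0,0,-0.0155,0,0.0125,-1],[0,0,0,-0.0155,0,0.0125,-1],[0,0,0,-0.0105,0,0.013,-1],[0,0,0,-0.0105,0,0.013,-1]]}}

```text
clock: 6.8
tcp_pos: [0.5704, 0.034, 0.1859]
orientation: [2.503, 1.897, 0.0]
contact_force: [-0.2, 1.2, 0.6]
grip_width: 0.0002
gripper_force: 0.6
```

>>> {"method": "apply_moves", "body": {"moves": [[0,0,0,-0.0075,0,0.0145,-1],[0,0,0,-0.0075,0,0.0145,-1],[0,0,0,-0.0045,0,0.016,-1],[0,0,0,-0.0045,0,0.016,-1],[0,0,0,-0.001,0,0.013,-1],[0,0,0,-0.001,0,0.013,-1],[0,0,0,0,0,0.004,-1],[0,0,0,0,0,0.001,-1]]}}

```text
clock: 7.47
tcp_pos: [0.5629, 0.0095, 0.095]
orientation: [-2.502, -1.896, 0.002]
contact_force: [-11.0, -1.0, 28.9]
grip_width: 0.0
gripper_force: 14.5
```

```bash
python3 -c "
from h import *
st()"
```

```text
t 7.47 tcp oven [-0.1577  0.002   0.095 ] world [0.5629 0.0095 0.095 ] F oven [-3.9353 10.3086 28.9293] grip 4.403563596692379e-05 14.505885222461075
tool x,y,z in oven:
 [[ 1.     -0.0034  0.    ]
 [-0.0034 -1.     -0.0024]
 [ 0.0001  0.0024 -1.    ]] 
joints [-0.574   0.5296  0.5876  1.9698 -0.4173  0.7655 -0.016 ]
```

The door is fully down: 29 N of upward reaction at z = 0.095. Next I'll lift and go over the loaded rack, opening the gripper and turning to the bar's direction (+53.4° about tool z).

>>> {"method": "apply_moves", "body": {"moves": [[0,0,0,0,0,-0.035,-1],[0,0,0,0,0,-0.035,1],[0,0,0,0,0,-0.035,1],[0,0,0,-0.038,0.0025,0,1],[0,0,0,-0.038,0.0025,0,1],[0,0,0,-0.038,0.0025,0,1],[0,0,0,-0.038,0.0025,0,1],[0,0,0,-0.038,0.0025,0,1]]}}

```text
clock: 8.13
tcp_pos: [0.524, -0.177, 0.199]
orientation: [2.502, 1.9, 0.001]
contact_force: [1.0, -0.5, -0.1]
grip_width: 0.0831
gripper_force: 0.0
```

>>> {"method": "apply_moves", "body": {"moves": [[0,0,0,-0.038,0.0025,0,1],[0,0,0,-0.038,0.0025,0,1],[0,0,0,-0.038,0.0025,0,1],[0,0,0,-0.038,0.0025,0,1],[0,0,0,-0.038,0.0025,0,1],[0,0,0,-0.038,0.0025,0,1],[0,0,0,-0.038,0.0025,0,1],[0,0,0.9,0,0,0,1]]}}

```text
clock: 8.8
tcp_pos: [0.4642, -0.446, 0.1998]
orientation: [2.594, 1.764, -0.007]
contact_force: [-2.1, -0.7, 0.8]
grip_width: 0.0856
gripper_force: 0.0
```

>>> {"method": "apply_moves", "body": {"moves": [[0,0,1,0,0,0,1],[0,0,1,0,0,0,1],[0,0,1,0,0,0,1],[0,0,1,0,0,0,1],[0,0,1,0,0,0,1],[0,0,1,0,0,0,1],[0,0,1,0,0,0,1],[0,0,1,0,0,0,1]]}}

```text
clock: 9.47
tcp_pos: [0.47, -0.4364, 0.1986]
orientation: [-3.09, -0.565, 0.0]
contact_force: [0.3, -0.0, -0.1]
grip_width: 0.0857
gripper_force: 0.0
```

```bash
python3 -c "
from h import *
st()
o=telemetry.get_obs();R=Ro.from_rotvec(o['orientation']).as_matrix()
print('yaw tool x',np.arctan2(R[1,0],R[0,0]),'shift to rack',R.T@(np.array([.470,-.439,.078])-o['tcp_pos']))
t=grab_frame('top'); s=grab_frame('side')
cv2.imwrite('pics/v3.png',np.hstack([cv2.resize(t[140:400,120:520],None,fx=1,fy=1),cv2.resize(s[220:480,120:520],None,fx=1,fy=1)]))"
```

```text
t 9.47 tcp oven [-0.6123 -0.0274  0.1986] world [ 0.47   -0.4364  0.1986] F oven [ 0.0524 -0.279  -0.0982] grip 0.08572928082328427 0.0
tool x,y,z in oven:
 [[ 0.5908 -0.8068  0.0001]
 [-0.8068 -0.5908 -0.0005]
 [ 0.0004  0.0002 -1.    ]] 
joints [ 0.0171  0.6254  0.9468  1.7168 -0.5633  1.0974 -0.0667]
yaw tool x 0.36174585025433015 shift to rack [-0.0009  0.0025  0.1206]
```

View pics/v3.png

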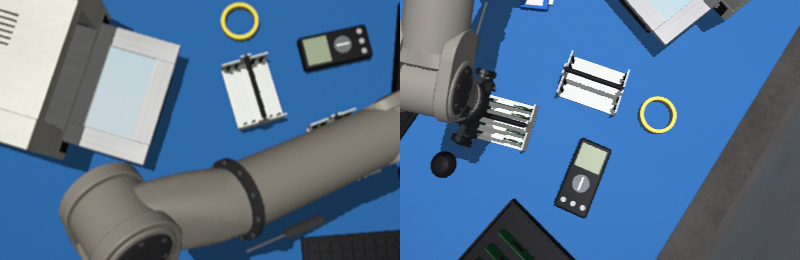

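The door lies fully down, the gripper is over the loaded rack and the empty rack is clear. Descending now; I grip slightly towards the rear of the bar to keep the hand away from the oven.

>>> {"method": "apply_moves", "body": {"moves": [[0,0,0,-0.004,0.0006,0.02,1],[0,0,0,-0.004,0.0006,0.02,1],[0,0,0,-0.004,0.0006,0.02,1],[0,0,0,-0.004,0.0006,0.02,1],[0,0,0,0,0,0.011,1],[0,0,0,0,0,0.01,1],[0,0,0,0,0,0.01,1],[0,0,0,0,0,0.009,1]], "grip_force": 80}}

```text
clock: 10.23
tcp_pos: [0.4561, -0.4448, 0.0784]
orientation: [3.088, 0.574, 0.001]
contact_force: [0.2, 0.0, -0.1]
grip_width: 0.0855
gripper_force: 0.0
```

>>> {"method": "apply_moves", "body": {"moves": [[0,0,0,0,0,0,-1],[0,0,0,0,0,0,-1],[0,0,0,0,0,0,-1],[0,0,0,0,0,0,-1],[0,0,0,0,0,0,-1],[0,0,0,0,0,0,-1],[0,0,0,0,0,0,-1],[0,0,0,0,0,0,-1]], "grip_force": 80}}

```text
clock: 10.9
tcp_pos: [0.4555, -0.4446, 0.079]
orientation: [-3.089, -0.572, -0.0]
contact_force: [-0.4, 2.0, 1.6]
grip_width: 0.0095
gripper_force: 78.0
```

>>> {"method": "apply_moves", "body": {"moves": [[0,0,0,0,0,-0.005,-1],[0,0,0,0,0,-0.01,-1],[0,0,0,0,0,-0.02,-1],[0,0,0,0,0,-0.025,-1],[0,0,0,0,0,-0.025,-1],[0,0,0,0,0,-0.025,-1],[0,0,0,0,0,-0.025,-1],[0,0,0,0,0,-0.02,-1]]}}

```text
clock: 11.57
tcp_pos: [0.4551, -0.4451, 0.2362]
orientation: [3.088, 0.57, 0.001]
contact_force: [0.9, 0.2, -5.1]
grip_width: 0.009
gripper_force: 78.3
```

```bash
python3 -c "
from h import *
st()
o=telemetry.get_obs();print(o['moment'])
t=grab_frame('top'); s=grab_frame('side')
cv2.imwrite('pics/v4.png',np.hstack([cv2.resize(t[200:360,370:530],None,fx=2.5,fy=2.5),cv2.resize(s[260:420,150:310],None,fx=2.5,fy=2.5)]))"
```

```text
t 11.57 tcp oven [-0.6247 -0.0155  0.2362] world [ 0.4551 -0.4451  0.2362] F oven [ 0.4601 -0.828  -5.109 ] grip 0.008980509096625006 78.34334135055542
tool x,y,z in oven:
 [[ 0.5937 -0.8047  0.0003]
 [-0.8047 -0.5937  0.0011]
 [-0.0007 -0.0009 -1.    ]] 
joints [ 0.0147  0.581   0.9819  1.693  -0.5228  1.1533 -0.0652]
[ 0.0042  0.0045 -0.0099]
```

View pics/v4.png

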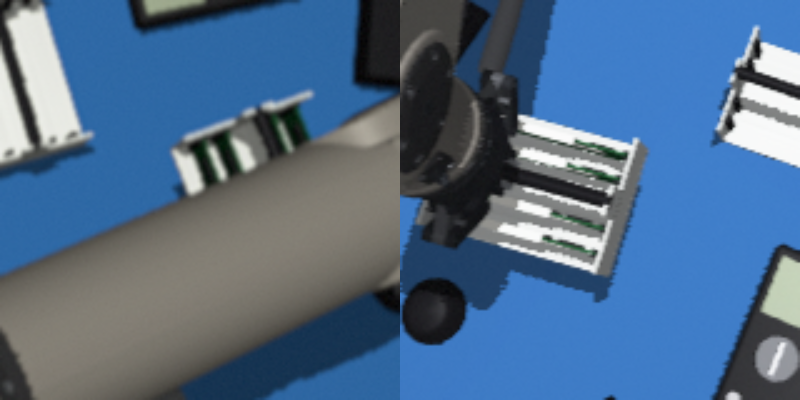

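The rack is lifted: 5.1 N, about 0.52 kg, level and with no moment. I'll turn it back square to the oven and carry it over the door.

>>> {"method": "apply_moves", "body": {"moves": [[0,0,-1,0,0,0,-1],[0,0,-1,0,0,0,-1],[0,0,-1,0,0,0,-1],[0,0,-1,0,0,0,-1],[0,0,-1,0,0,0,-1],[0,0,-1,0,0,0,-1],[0,0,-1,0,0,0,-1],[0,0,-0.97,0,0,0,-1]]}}

```text
clock: 12.33
tcp_pos: [0.4547, -0.4439, 0.232]
orientation: [-2.586, -1.78, 0.001]
contact_force: [-0.1, -0.3, -4.3]
grip_width: 0.0092
gripper_force: 78.1
```

>>> {"method": "apply_moves", "body": {"moves": [[0,0,-0.96,0,0,0,-1],[0,0,0,0.02,-0.001,0,-1],[0,0,0,0.038,-0.0012,0,-1],[0,0,0,0.038,-0.0012,0,-1],[0,0,0,0.038,-0.0012,0,-1],[0,0,0,0.038,-0.0012,0,-1],[0,0,0,0.038,-0.0012,0,-1],[0,0,0,0.038,-0.0012,0,-1]]}}

```text
clock: 13.0
tcp_pos: [0.5127, -0.2013, 0.2324]
orientation: [-2.499, -1.901, 0.002]
contact_force: [1.1, -0.2, -4.6]
grip_width: 0.0094
gripper_force: 78.3
```

>>> {"method": "apply_moves", "body": {"moves": [[0,0,0,0.038,-0.0012,0,-1],[0,0,0,0.038,-0.0012,0,-1],[0,0,0,0.038,-0.0012,0,-1],[0,0,0,0.038,-0.0012,0,-1],[0,0,0,0.038,-0.0012,0,-1],[0,0,0,0.02,-0.0012,0,-1],[0,0,0,0,0,0,-1],[0,0,0,0,0,0,-1]]}}

```text
clock: 13.67
tcp_pos: [0.5617, 0.0025, 0.2322]
orientation: [-2.496, -1.906, 0.004]
contact_force: [-0.1, -0.7, -4.5]
grip_width: 0.009
gripper_force: 78.3
```

```bash
python3 -c "
from h import *
st([-.121,0,.178])
a,e=tri((233.2,340),(476.8,242));print('bar end when lifted',a,e,'along tool x from tcp',np.array([np.cos(.365),np.sin(.365)])@(a[:2]-[.4551,-.4451]))
s=grab_frame('side');t=grab_frame('top')
for n in('side','top'):
  for d in silhouettes('rack',n): print(n,d['p'],d['extent'])
"
```

```text
t 13.67 tcp oven [-0.1648  0.0013  0.2322] world [0.5617 0.0025 0.2322] F oven [-0.6604 -0.0689 -4.4873] grip 0.008990792609098991 78.26274991035461
tool x,y,z in oven:
 [[ 1.      0.0042 -0.0013]
 [ 0.0042 -1.     -0.0024]
 [-0.0013  0.0024 -1.    ]] 
joints [-0.6612  0.3421  0.6908  1.8623 -0.2515  1.0283 -0.1332]
shift in tool axes [0.0439 0.0016 0.0541]
bar end when lifted [ 0.5397 -0.4168  0.268 ] 1.0371451366505084 along tool x from tcp 0.08913683475957039
side 0.79 [369.0, 199.9, 80.7, 73.3]
top 0.86 [276.9, 240.0, 45.5, 51.8]
```

>>> {"method": "apply_moves", "body": {"moves": [[0,0,0,0.0107,0.0004,0,-1],[0,0,0,0.0107,0.0004,0,-1],[0,0,0,0.0107,0.0004,0,-1],[0,0,0,0.0107,0.0004,0,-1],[0,0,0,0,0,0.0115,-1],[0,0,0,0,0,0.0115,-1],[0,0,0,0,0,0.0115,-1],[0,0,0,0,0,0.0115,-1]]}}

```text
clock: 14.53
tcp_pos: [0.5747, 0.0409, 0.1859]
orientation: [-2.5, -1.901, 0.003]
contact_force: [-0.7, 0.2, -5.4]
grip_width: 0.0092
gripper_force: 78.3
```

>>> {"method": "apply_moves", "body": {"moves": [[0,0,0,0,0,0.002,-1],[0,0,0,0,0,0.002,-1],[0,0,0,0,0,0.002,-1],[0,0,0,0,0,0.002,-1],[0,0,0,0,0,0.001,-1],[0,0,0,0,0,0.001,-1],[0,0,0,0,0,0,-1],[0,0,0,0,0,0,-1]]}}

```text
clock: 15.2
tcp_pos: [0.5757, 0.0417, 0.178]
orientation: [2.5, 1.903, 0.001]
contact_force: [-0.2, -0.0, -3.7]
grip_width: 0.0091
gripper_force: 78.2
```

```bash
python3 -c "
from h import *
st([-.121,0,.173])"
```

```text
t 15.2 tcp oven [-0.1233 -0.0017  0.178 ] world [0.5757 0.0417 0.178 ] F oven [-0.0718  0.197  -3.7173] grip 0.009128884937809214 78.19173574447632
tool x,y,z in oven:
 [[ 1.      0.0007  0.0003]
 [ 0.0007 -1.      0.0003]
 [ 0.0003 -0.0003 -1.    ]] 
joints [-0.6716  0.4326  0.6426  1.8807 -0.3186  0.9313 -0.1501]
shift in tool axes [ 0.0023 -0.0017  0.005 ]
```

>>> {"method": "apply_moves", "body": {"moves": [[0,0,0,0,0,0.001,-1],[0,0,0,0,0,0.001,-1],[0,0,0,0,0,0.001,-1],[0,0,0,0,0,0.001,-1],[0,0,0,0,0,0,-1],[0,0,0,0,0,0,-1],[0,0,0,0,0,0,-1],[0,0,0,0,0,0,-1]]}}

```text
clock: 15.87
tcp_pos: [0.5756, 0.0417, 0.174]
orientation: [-2.5, -1.903, -0.0]
contact_force: [-2.5, -0.4, 1.5]
grip_width: 0.0097
gripper_force: 79.0
```

>>> {"method": "apply_moves", "body": {"moves": [[0,0,0,0,0,0,1],[0,0,0,0,0,0,1],[0,0,0,0,0,0,1],[0,0,0,0,0,0,1],[0,0,0,0,0,-0.015,1],[0,0,0,0,0,-0.02,1],[0,0,0,0,0,-0.02,1],[0,0,0,0,0,-0.02,1]]}}

```text
clock: 16.53
tcp_pos: [0.5756, 0.0415, 0.2497]
orientation: [2.5, 1.902, -0.0]
contact_force: [-1.2, -0.1, 0.2]
grip_width: 0.0854
gripper_force: 0.0
```

>>> {"method": "apply_moves", "body": {"moves": [[0,0,0,-0.02,0,0,-1],[0,0,0,-0.02,0,0,-1],[0,0,0,-0.02,0,0,-1],[0,0,0,-0.02,0,0,-1],[0,0,0,-0.02,0,0,-1],[0,0,0,-0.02,0,0,-1],[0,0,0,-0.02,0,0,-1],[0,0,0,-0.02,0,0,-1]]}}

```text
clock: 17.2
tcp_pos: [0.5328, -0.1135, 0.249]
orientation: [2.5, 1.902, 0.001]
contact_force: [0.3, 0.9, -0.1]
grip_width: -0.0002
gripper_force: 0.0
```

>>> {"method": "apply_moves", "body": {"moves": [[0,0.94,0,0,0,0,-1],[0,0.94,0,0,0,0,-1],[0,0.94,0,0,0,0,-1],[0,0.94,0,0,0,0,-1],[0,0.94,0,0,0,0,-1],[0,0.94,0,0,0,0,-1],[0,0.94,0,0,0,0,-1],[0,0.94,0,0,0,0,-1]]}}

```text
clock: 17.87
tcp_pos: [0.5335, -0.1136, 0.2496]
orientation: [-2.018, -1.535, -0.846]
contact_force: [-0.1, 0.8, -0.1]
grip_width: 0.0
gripper_force: 0.0
```

```bash
python3 -c "
from h import *
st([-.215,0,.127])
s=grab_frame('side');t=grab_frame('top')
cv2.imwrite('pics/v5.png',np.hstack([t[100:380,120:420],s[80:360,220:520]]))
for n in('side','top'):
  for d in silhouettes('rack',n): print(n,d['p'],d['extent'])
"
```

```text
t 17.87 tcp oven [-0.2843 -0.0025  0.2496] world [ 0.5335 -0.1136  0.2496] F oven [ 0.7818  0.2876 -0.1397] grip 3.5338583566352915e-06 0.0
tool x,y,z in oven:
 [[ 0.7025  0.0016  0.7117]
 [-0.0008 -1.      0.003 ]
 [ 0.7117 -0.0027 -0.7025]] 
joints [ 0.0934  0.4537  0.5517  1.8929 -0.9805  1.3942  0.8304]
shift in tool axes [-0.0386 -0.0029  0.1354]
side 0.97 [379.9, 198.2, 75.0, 77.0]
top 0.79 [243.9, 228.9, 81.8, 69.0]
top 0.56 [242.8, 234.1, 113.6, 143.5]
```

View pics/v5.png

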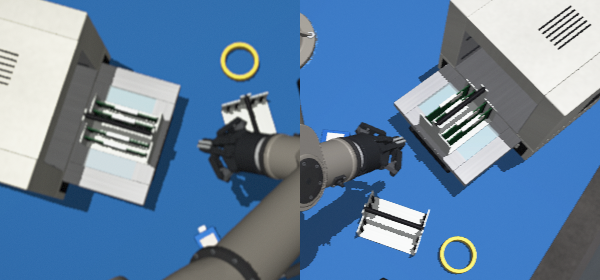

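The rack stands upright on the door and is square to it. I'll lower the tilted fingers behind the near end plate and push.

>>> {"method": "apply_moves", "body": {"moves": [[0,0,0,-0.0048,-0.0004,0.017,-1],[0,0,0,-0.0048,-0.0004,0.017,-1],[0,0,0,-0.0048,-0.0004,0.017,-1],[0,0,0,-0.0048,-0.0004,0.017,-1],[0,0,0,-0.0048,-0.0004,0.017,-1],[0,0,0,-0.0048,-0.0004,0.017,-1],[0,0,0,-0.0048,-0.0004,0.017,-1],[0,0,0,-0.0048,-0.0004,0.017,-1]]}}

```text
clock: 18.73
tcp_pos: [0.5488, -0.0435, 0.1249]
orientation: [-2.018, -1.54, -0.838]
contact_force: [0.4, -0.4, -0.6]
grip_width: 0.0001
gripper_force: 0.0
```

>>> {"method": "apply_moves", "body": {"moves": [[0,0,0,0.0095,0,0.0096,-1],[0,0,0,0.0095,0,0.0096,-1],[0,0,0,0.0095,0,0.0096,-1],[0,0,0,0.0095,0,0.0096,-1],[0,0,0,0.0095,0,0.0096,-1],[0,0,0,0.0095,0,0.0096,-1],[0,0,0,0.0095,0,0.0096,-1],[0,0,0,0.0095,0,0.0096,-1]]}}

```text
clock: 19.4
tcp_pos: [0.5778, 0.0603, 0.126]
orientation: [-2.019, -1.537, -0.84]
contact_force: [-0.8, -2.9, 2.2]
grip_width: 0.0002
gripper_force: 1.6
```

```bash
python3 -c "
from h import *
st([.003,0,.127])
"
```

```text
t 19.4 tcp oven [-0.1049  0.0012  0.126 ] world [0.5778 0.0603 0.126 ] F oven [-3.0183 -0.0175  2.1675] grip 0.00018129592072943924 1.6442330227437196
tool x,y,z in oven:
 [[ 0.7053  0.001   0.7089]
 [ 0.0003 -1.      0.0012]
 [ 0.7089 -0.0006 -0.7053]] 
joints [-0.1064  0.5729  0.3826  2.0419 -1.2691  1.0666  0.9083]
shift in tool axes [0.0768 0.0013 0.0757]
```

>>> {"method": "apply_moves", "body": {"moves": [[0,0,0,0.0065,0,0.0065,-1],[0,0,0,0.0065,0,0.0065,-1],[0,0,0,0.0065,0,0.0065,-1],[0,0,0,0.0065,0,0.0065,-1],[0,0,0,0.0065,0,0.0065,-1],[0,0,0,0.0065,0,0.0065,-1],[0,0,0,0.0065,0,0.0065,-1],[0,0,0,0.0065,0,0.0065,-1]]}}

```text
clock: 20.07
tcp_pos: [0.5966, 0.131, 0.125]
orientation: [-2.019, -1.537, -0.838]
contact_force: [-0.6, -1.7, -1.3]
grip_width: 0.0002
gripper_force: 0.8
```

```bash
python3 -c "
from h import *
st([.003,0,.127])
"
```

```text
t 20.07 tcp oven [-0.0316  0.002   0.125 ] world [0.5966 0.131  0.125 ] F oven [-1.7758  0.0964 -1.3276] grip 0.00017604333329104298 0.8028108981307014
tool x,y,z in oven:
 [[ 0.7059  0.0001  0.7083]
 [ 0.0008 -1.     -0.0007]
 [ 0.7083  0.0011 -0.7059]] 
joints [-0.1781  0.5637  0.3001  2.0329 -1.324   0.967   0.8359]
shift in tool axes [0.0258 0.0021 0.0232]
```

>>> {"method": "apply_moves", "body": {"moves": [[0,0,0,0.0035,0,0.0032,-1],[0,0,0,0.0035,0,0.0032,-1],[0,0,0,0.0035,0,0.0032,-1],[0,0,0,0.0035,0,0.0032,-1],[0,0,0,0.0035,0,0.0032,-1],[0,0,0,0.0035,0,0.0032,-1],[0,0,0,0.0035,0,0.0032,-1],[0,0,0,0.0035,0,0.0032,-1]]}}

```text
clock: 20.73
tcp_pos: [0.6069, 0.167, 0.1272]
orientation: [-2.019, -1.537, -0.839]
contact_force: [-0.0, -1.5, -1.2]
grip_width: 0.0001
gripper_force: 0.8
```

```bash
python3 -c "
from h import *
st([.006,0,.127])
"
```

```text
t 20.73 tcp oven [0.0057 0.0017 0.1272] world [0.6069 0.167  0.1272] F oven [-1.411  -0.3427 -1.1503] grip 0.00011641206979909631 0.8395105775707634
tool x,y,z in oven:
 [[ 0.7056  0.0004  0.7086]
 [ 0.0006 -1.     -0.    ]
 [ 0.7086  0.0004 -0.7056]] 
joints [-0.1968  0.5583  0.2388  2.0171 -1.3378  0.9084  0.7888]
shift in tool axes [0.     0.0017 0.0003]
```

>>> {"method": "apply_moves", "body": {"moves": [[0,0,0,0.001,0,0.001,-1],[0,0,0,0.001,0,0.001,-1],[0,0,0,0.001,0,0.001,-1],[0,0,0,0,0,0,-1],[0,0,0,0,0,0,-1],[0,0,0,0,0,0,-1],[0,0,0,-0.005,0,-0.005,-1],[0,0,0,-0.01,0,-0.01,-1]]}}

```text
clock: 21.4
tcp_pos: [0.6018, 0.1519, 0.1276]
orientation: [-2.015, -1.539, -0.839]
contact_force: [-0.4, 0.8, -0.2]
grip_width: 0.0003
gripper_force: 0.0
```

```bash
python3 -c "
from h import *
st([-.28,-.118,.15])
s=grab_frame('side')
for d in silhouettes('rack','side'): print(d['p'],d['extent'])
A=lambda P:Rz(YAW)@np.array(P)+O
for x in (.0,.017): print(proj('side',A([x,.055,.094])),proj('side',A([x,-.055,.094])),proj('side',A([x,.055,.158])),proj('side',A([x,-.055,.158])))
cv2.imwrite('pics/v6.png',cv2.resize(s[80:260,340:520],None,fx=3.3,fy=3.3,interpolation=cv2.INTER_CUBIC))"
```

```text
t 21.4 tcp oven [-0.0102  0.0026  0.1276] world [0.6018 0.1519 0.1276] F oven [ 0.6556  0.5881 -0.2319] grip 0.00030922064763481955 0.0
tool x,y,z in oven:
 [[ 0.7044  0.003   0.7098]
 [ 0.0043 -1.     -0.0001]
 [ 0.7098  0.0031 -0.7044]] 
joints [-0.1708  0.5559  0.2421  2.0231 -1.3216  0.9263  0.8045]
shift in tool axes [-0.1745  0.1194 -0.2077]
0.59 [422.8, 167.9, 43.5, 44.1]
[[392.7112 163.4271]] [[421.2919 193.7413]] [[397.1173 150.9554]] [[427.4426 182.7013]]
[[397.5774 159.8243]] [[426.1859 189.9661]] [[402.2413 147.1898]] [[432.5968 178.745 ]]
```

View pics/v6.png

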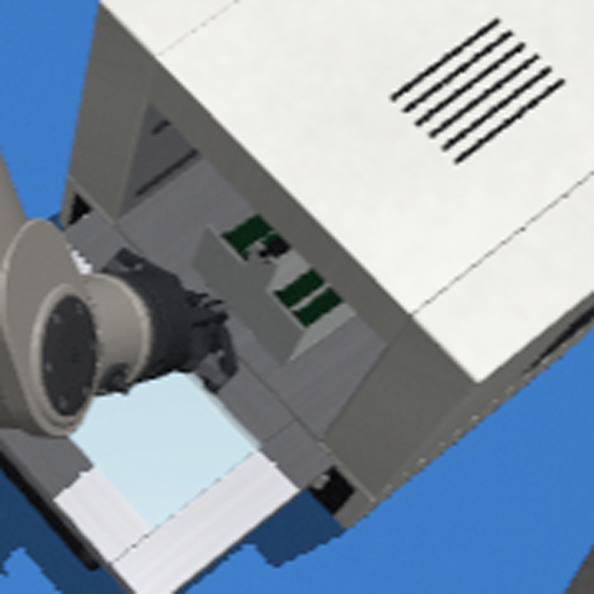

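The rack's near plate corners sit at about (403,149) and (432,178) in the full side image. That matches the prediction for the plate 17 mm inside the opening, upright and square. I'll retreat, then go down beside and below the door's free edge at y ≈ −0.118.

>>> {"method": "apply_moves", "body": {"moves": [[0,0,0,-0.024,0,-0.024,-1],[0,0,0,-0.024,0,-0.024,-1],[0,0,0,-0.024,0,-0.024,-1],[0,0,0,-0.024,0,-0.024,-1],[0,0,0,-0.024,0,-0.024,-1],[0,0,0,-0.024,0,-0.024,-1],[0,0,0,-0.024,0,-0.024,-1],[0,0,0,-0.024,0,-0.024,-1]]}}

```text
clock: 22.17
tcp_pos: [0.5291, -0.1133, 0.1268]
orientation: [-2.02, -1.536, -0.839]
contact_force: [0.4, 0.1, -0.8]
grip_width: 0.0003
gripper_force: 0.0
```

>>> {"method": "apply_moves", "body": {"moves": [[0,0,0,0,0.015,0,-1],[0,0,0,0,0.015,0,-1],[0,0,0,0,0.015,0,-1],[0,0,0,0,0.015,0,-1],[0,0,0,0,0.015,0,-1],[0,0,0,0,0.015,0,-1],[0,0,0,0,0.015,0,-1],[0,0,0,0,0.015,0,-1]]}}

```text
clock: 22.83
tcp_pos: [0.646, -0.1439, 0.1265]
orientation: [-2.019, -1.536, -0.839]
contact_force: [0.2, -1.0, -0.3]
grip_width: 0.0
gripper_force: 0.0
```

```bash
python3 -c "
from h import *
st([-.28,-.118,.033])"
```

```text
t 22.83 tcp oven [-0.2834 -0.119   0.1265] world [ 0.646  -0.1439  0.1265] F oven [-0.8579 -0.4735 -0.3157] grip 3.180443030909864e-05 0.0
tool x,y,z in oven:
 [[ 0.7054 -0.0002  0.7088]
 [ 0.0002 -1.     -0.0005]
 [ 0.7088  0.0004 -0.7054]] 
joints [ 0.2005  0.7588  0.4022  1.6691 -1.0806  1.3196  0.8721]
shift in tool axes [-0.0638 -0.0009  0.0684]
```

```bash
python3 -c "
from h import *
# empty rack: silhouette centres at start and bar ends read from first pictures
for s,t in (((283,287),(368,196)),((344,307),(387,265)),((312.6,302.5),(373.2,230.9))):
    a,e=tri(s,t);print(a,e,'oven',Rz(YAW).T@(a-O))
"
```

```text
[ 0.5891 -0.2437  0.3012] 23.868057627641406 oven [-0.3948 -0.0908  0.3012]
[ 0.5956 -0.2285 -0.2202] 29.846590034534756 oven [-0.3784 -0.093  -0.2202]
[ 0.5961 -0.2345  0.0429] 0.34525445434150015 oven [-0.3841 -0.0951  0.0429]
```

The empty rack lies under the hand's approach, at about oven (−0.384, −0.095). So I'll slide in along the tool axis, which keeps the wrist above it, to get the fingers under the door's edge.

>>> {"method": "apply_moves", "body": {"moves": [[0,0,0,0.007,0,0,-1],[0,0,0,0,0,0.02,-1],[0,0,0,0,0,0.02,-1],[0,0,0,0,0,0.02,-1],[0,0,0,0,0,0.02,-1],[0,0,0,0,0,0.02,-1],[0,0,0,0,0,0.02,-1],[0,0,0,0,0,0.02,-1]]}}

```text
clock: 23.5
tcp_pos: [0.6729, -0.0423, 0.0324]
orientation: [-2.019, -1.536, -0.839]
contact_force: [0.0, 0.3, -0.3]
grip_width: 0.0003
gripper_force: 0.0
```

```bash
python3 -c "
from h import *
st([-.170,-.119,.0375])"
```

```text
t 23.5 tcp oven [-0.1783 -0.1178  0.0324] world [ 0.6729 -0.0423  0.0324] F oven [ 0.2745  0.0627 -0.3406] grip 0.00027559753718078855 0.0
tool x,y,z in oven:
 [[ 0.7055  0.      0.7087]
 [ 0.0004 -1.     -0.0003]
 [ 0.7087  0.0005 -0.7055]] 
joints [ 0.1007  0.8561  0.3104  1.736  -1.2251  1.1322  0.9381]
shift in tool axes [0.0095 0.0012 0.0023]
```

>>> {"method": "apply_moves", "body": {"moves": [[0,0,0,0.0095,0,0.002,-1],[0,0,0,0.0098,0,-0.0095,-1],[0,0,0,0.0098,0,-0.0095,-1],[0,0,0,0.0098,0,-0.0095,-1],[0,0,0,0.0098,0,-0.0095,-1],[0,0,0,0.0105,0,-0.0072,-1],[0,0,0,0.0105,0,-0.0072,-1],[0,0,0,0.0105,0,-0.0072,-1]]}}

```text
clock: 24.17
tcp_pos: [0.6778, -0.0276, 0.1322]
orientation: [-2.019, -1.537, -0.84]
contact_force: [0.3, 0.1, -4.8]
grip_width: 0.0001
gripper_force: 1.7
```

```bash
python3 -c "
from h import *
st([-.16,-.119,.1418])
for n in('side','top'):
  grab_frame(n)
  for d in silhouettes('oven_door',n)[:2]: print(n,d['p'],d['extent'])
A=lambda P:(Rz(YAW)@np.array(P).T).T+O
for a in (1.571,1.1): 
  for n in('side','top'): print(a,n,proj(n,A(door([[-.02,-.14,.19],[-.02,.14,.19],[0,-.14,.19]],a))).tolist())
"
```

```text
t 24.17 tcp oven [-0.1629 -0.1186  0.1322] world [ 0.6778 -0.0276  0.1322] F oven [ 0.1683 -0.2869 -4.8136] grip 7.276105434566301e-05 1.6909476066939533
tool x,y,z in oven:
 [[ 0.7053  0.001   0.7089]
 [ 0.0005 -1.      0.001 ]
 [ 0.7089 -0.0003 -0.7053]] 
joints [ 0.0465  0.7091  0.3548  1.7318 -1.1516  1.1937  0.7839]
shift in tool axes [ 0.0088  0.0004 -0.0047]
side 0.95 [380.5, 197.9, 120.3, 104.9]
top 0.91 [238.1, 228.9, 108.4, 131.7]
1.571 side [[386.07326604772663, 265.63101104766145], [315.4085367693954, 184.40831013447698], [387.360385620847, 263.47436668613784]]
1.571 top [[298.02548915084753, 186.22267530600544], [260.97616453459466, 304.15675075924014], [297.55960717444816, 184.04846156334588]]
1.1 side [[395.95534342955466, 252.4409954024149], [319.270953639625, 165.8165079286118], [400.3896413223024, 247.7354600820617]]
1.1 top [[290.6847454050482, 174.62834715032096], [250.9006691266926, 300.1421672696621], [286.04773166392357, 171.22755812038002]]
```

The door is lifting: −4.8 N on the tool, and the mask's lower edge at row 250 fits about 1.1 rad. I'll keep following the arc.

>>> {"method": "apply_moves", "body": {"moves": [[0,0,0,0.0088,0,-0.0047,-1],[0,0,0,0.0122,0,-0.0046,-1],[0,0,0,0.0122,0,-0.0046,-1],[0,0,0,0.0122,0,-0.0046,-1],[0,0,0,0.0122,0,-0.0046,-1],[0,0,0,0.0118,0,0.0003,-1],[0,0,0,0.0118,0,0.0003,-1],[0,0,0,0.0118,0,0.0003,-1]]}}

```text
clock: 25.03
tcp_pos: [0.6912, 0.0197, 0.2133]
orientation: [-2.021, -1.537, -0.84]
contact_force: [0.1, -3.0, -4.1]
grip_width: 0.0001
gripper_force: 2.0
```

```bash
python3 -c "
from h import *
st([-.1045,-.119,.2224])"
```

```text
t 25.03 tcp oven [-0.1136 -0.1189  0.2133] world [0.6912 0.0197 0.2133] F oven [-2.846  -0.8666 -4.1289] grip 0.00010103386173997246 1.9945333991199732
tool x,y,z in oven:
 [[ 0.7062  0.0005  0.708 ]
 [-0.0008 -1.      0.0015]
 [ 0.708  -0.0016 -0.7062]] 
joints [-0.0453  0.5963  0.3754  1.7062 -1.1098  1.2109  0.614 ]
shift in tool axes [0.0129 0.0001 0.    ]
```

>>> {"method": "apply_moves", "body": {"moves": [[0,0,0,0.0125,0,0,-1],[0,0,0,0.0099,0,0.003,-1],[0,0,0,0.0099,0,0.003,-1],[0,0,0,0.0099,0,0.003,-1],[0,0,0,0.0099,0,0.003,-1],[0,0,0,0.0089,0,0.0053,-1],[0,0,0,0.0089,0,0.0053,-1],[0,0,0,0.0089,0,0.0053,-1]]}}

```text
clock: 25.7
tcp_pos: [0.7113, 0.0941, 0.2484]
orientation: [-2.019, -1.537, -0.839]
contact_force: [0.3, -3.2, -1.2]
grip_width: -0.0002
gripper_force: 1.5
```

```bash
python3 -c "
from h import *
st([-.0278,-.119,.2522])"
```

```text
t 25.7 tcp oven [-0.0367 -0.1184  0.2484] world [0.7113 0.0941 0.2484] F oven [-3.0251 -1.1641 -1.1635] grip -0.00021275677760798758 1.4860946999397129
tool x,y,z in oven:
 [[ 0.7054  0.0006  0.7089]
 [ 0.0007 -1.      0.0002]
 [ 0.7089  0.0003 -0.7054]] 
joints [-0.1524  0.5544  0.3622  1.6782 -1.1121  1.1647  0.4825]
shift in tool axes [0.009  0.0006 0.0036]
```

>>> {"method": "apply_moves", "body": {"moves": [[0,0,0,0.0016,0,0.0012,-1],[0,0,0,0.0016,0,0.0012,-1],[0,0,0,0.0016,0,0.0012,-1],[0,0,0,0.0014,0,0.0014,-1],[0,0,0,0.0014,0,0.0014,-1],[0,0,0,0,0,0,-1],[0,0,0,0,0,0,-1],[0,0,0,0,0,0,-1]]}}

```text
clock: 26.37
tcp_pos: [0.7129, 0.1005, 0.2485]
orientation: [-2.022, -1.536, -0.837]
contact_force: [-4.7, -6.1, 3.7]
grip_width: -0.0004
gripper_force: 3.6
```

>>> {"method": "apply_moves", "body": {"moves": [[0,0,0,0.001,0,0.001,-1],[0,0,0,0.001,0,0.001,-1],[0,0,0,0.001,0,0.001,-1],[0,0,0,0.001,0,0.001,-1],[0,0,0,0,0,0,-1],[0,0,0,0,0,0,-1],[0,0,0,0,0,0,-1],[0,0,0,0,0,0,-1]]}}

```text
clock: 27.03
tcp_pos: [0.7132, 0.1007, 0.2484]
orientation: [-2.028, -1.534, -0.835]
contact_force: [-16.0, -18.8, 12.0]
grip_width: 0.0002
gripper_force: 11.2
```

```bash
python3 -c "
from h import *
st([-.0278,-.119,.2522])"
```

```text
t 27.03 tcp oven [-0.0298 -0.1185  0.2484] world [0.7132 0.1007 0.2484] F oven [-22.4305  10.4138  12.0298] grip 0.00023227323893984213 11.204388840124011
tool x,y,z in oven:
 [[ 0.7095 -0.0041  0.7047]
 [-0.0044 -1.     -0.0015]
 [ 0.7047 -0.0021 -0.7095]] 
joints [-0.1666  0.553   0.3646  1.6774 -1.1114  1.154   0.4669]
shift in tool axes [ 0.0041  0.0005 -0.0013]
```

The door meets a hard stop: 22 N, with the tip at x = −0.030 against −0.028 expected when shut. I'll back away and verify.

>>> {"method": "apply_moves", "body": {"moves": [[0,0,0,-0.003,0,-0.003,-1],[0,0,0,-0.008,0,-0.008,-1],[0,0,0,-0.015,0,-0.015,-1],[0,0,0,-0.02,0,-0.02,-1],[0,0,0,-0.02,0,-0.02,-1],[0,0,0,-0.02,0,-0.02,-1],[0,0,0,-0.02,0,-0.02,-1],[0,0,0,-0.02,0,-0.02,-1]]}}

```text
clock: 27.7
tcp_pos: [0.667, -0.0647, 0.2483]
orientation: [-2.018, -1.537, -0.839]
contact_force: [0.9, 0.5, 0.2]
grip_width: 0.0003
gripper_force: 0.0
```

Run:
```python
from h import *
st()
A=lambda P:(Rz(YAW)@np.array(P).T).T+O
new={n:grab_frame(n) for n in('side','top')}
for n in new:
  for d in silhouettes('oven_door',n)[:1]: print(n,d['p'],d['extent'])
# door-top strip: brightness across it along the oven x axis; where do bright edges lie?
for n in ('side',):
  for y in (-.05,0,.05,.1):
    xs=np.arange(-.06,.03,.002);px=proj(n,A(np.c_[xs,np.full_like(xs,y),np.full_like(xs,.285)])).astype(np.float32)
    g=cv2.cvtColor(new[n],cv2.COLOR_BGR2GRAY);v=cv2.remap(g,px[None,:,0].copy(),px[None,:,1].copy(),cv2.INTER_LINEAR)[0]
    b=xs[v>190];print(n,y,v[::3].tolist(),'bright x',b.min() if len(b) else None,b.max() if len(b) else None)
for n in new:
  for d in silhouettes('empty_rack',n)[:2]: print('empty',n,d['p'],d['extent'])
```

```text
t 27.7 tcp oven [-0.2015 -0.1181  0.2483] world [ 0.667  -0.0647  0.2483] F oven [ 0.7504 -0.776   0.2294] grip 0.0002519692963728412 0.0
tool x,y,z in oven:
 [[ 0.705   0.0006  0.7092]
 [ 0.0013 -1.     -0.0004]
 [ 0.7092  0.0012 -0.705 ]] 
joints [ 0.0589  0.5767  0.4221  1.6596 -1.0409  1.345   0.6379]
top 0.69 [193.9, 210.0, 65.5, 150.2]
side -0.05 [92, 94, 80, 77, 74, 76, 193, 211, 210, 99, 91, 153, 241, 241, 241] bright x -0.023999999999999966 0.02800000000000008
side 0 [92, 94, 77, 76, 76, 77, 193, 208, 187, 98, 92, 166, 239, 239, 238] bright x -0.023999999999999966 0.02800000000000008
side 0.05 [96, 95, 83, 76, 77, 77, 203, 207, 206, 97, 92, 176, 240, 238, 240] bright x -0.023999999999999966 0.02800000000000008
side 0.1 [75, 75, 77, 76, 76, 77, 195, 213, 199, 93, 93, 177, 241, 239, 240] bright x -0.023999999999999966 0.02800000000000008
empty side 0.59 [312.2, 312.5, 63.2, 40.3]
empty top 0.56 [358.7, 219.4, 31.8, 39.0]
```

>>> {"method": "apply_moves", "body": {"moves": [[0,0,0,0.0235,0,0.0235,-1],[0,0,0,0.0235,0,0.0235,-1],[0,0,0,0.0235,0,0.0235,-1],[0,0,0,0.0235,0,0.0235,-1],[0,0,0,0.0235,0,0.0235,-1],[0,0,0,0.001,0,0.001,-1],[0,0,0,0.001,0,0.001,-1],[0,0,0,0,0,0,-1]]}}

```text
clock: 28.67
tcp_pos: [0.7122, 0.1006, 0.2488]
orientation: [-2.017, -1.539, -0.838]
contact_force: [-1.1, -1.2, 0.9]
grip_width: -0.0001
gripper_force: 0.8
```

>>> {"method": "apply_moves", "body": {"moves": [[0,0,0,0.001,0,0.001,-1],[0,0,0,0.001,0,0.001,-1],[0,0,0,0.001,0,0.001,-1],[0,0,0,0,0,0,-1],[0,0,0,0,0,0,-1],[0,0,0,0,0,0,-1],[0,0,0,0,0,0,-1],[0,0,0,0,0,0,-1]]}}

```text
clock: 29.33
tcp_pos: [0.7124, 0.1007, 0.2487]
orientation: [-2.021, -1.537, -0.836]
contact_force: [-9.2, -10.4, 4.7]
grip_width: -0.0003
gripper_force: 6.1
```

>>> {"method": "apply_moves", "body": {"moves": [[0,0,0,0.001,0,0.001,-1],[0,0,0,0.001,0,0.001,-1],[0,0,0,0.001,0,0.001,-1],[0,0,0,0,0,0,-1],[0,0,0,0,0,0,-1],[0,0,0,0,0,0,-1],[0,0,0,0,0,0,-1],[0,0,0,0,0,0,-1]]}}

```text
clock: 30.0
tcp_pos: [0.7126, 0.1008, 0.2486]
orientation: [-2.026, -1.536, -0.834]
contact_force: [-17.6, -19.5, 11.6]
grip_width: 0.0002
gripper_force: 11.8
```

```bash
python3 -c "
from h import *
st()"
```

```text
t 30.0 tcp oven [-0.0298 -0.1179  0.2486] world [0.7126 0.1008 0.2486] F oven [-23.4649  11.7864  11.5969] grip 0.00022565020299785074 11.795231541618705
tool x,y,z in oven:
 [[ 0.7094 -0.003   0.7048]
 [-0.0026 -1.     -0.0016]
 [ 0.7048 -0.0007 -0.7094]] 
joints [-0.1672  0.5526  0.3653  1.6778 -1.1111  1.1555  0.4679]
```

The door is still at the same stop: contact begins at the same place, and the tip moves only about 0.2 mm between 2 and 26 N. So it's fully shut and stayed there. I'll back away clear of everything and hand in.

>>> {"method": "apply_moves", "body": {"moves": [[0,0,0,-0.003,0,-0.003,-1],[0,0,0,-0.006,0,-0.006,-1],[0,0,0,-0.015,0,-0.015,-1],[0,0,0,-0.02,0,-0.02,-1],[0,0,0,-0.02,0,-0.02,-1],[0,0,0,-0.01,0,-0.02,-1],[0,0,0,0,0,-0.01,-1],[0,0,0,0,0,0,-1]]}}

```text
clock: 30.67
tcp_pos: [0.6839, -0.0094, 0.2643]
orientation: [-2.022, -1.536, -0.842]
contact_force: [-0.3, -0.3, -0.3]
grip_width: -0.0001
gripper_force: 0.0
```

Run:
```python
from h import *
A=lambda P:(Rz(YAW)@np.array(P).T).T+O
g=cv2.cvtColor(grab_frame('side'),cv2.COLOR_BGR2GRAY)
for y in (-.08,-.04,0,.04,.08):
    xs=np.arange(-.04,.03,.0005);px=proj('side',A(np.c_[xs,np.full_like(xs,y),np.full_like(xs,.285)])).astype(np.float32)
    v=cv2.remap(g,px[None,:,0].copy(),px[None,:,1].copy(),cv2.INTER_LINEAR)[0].astype(float);b=v>150
    e=xs[1:][b[1:]!=b[:-1]];print(y,e)
st()
```

```text
-0.08 [-0.0255 -0.0095  0.0065]
-0.04 [-0.0255 -0.0085  0.006 ]
0 [-0.0255 -0.0095  0.006 ]
0.04 [-0.0255 -0.0095  0.0055]
0.08 [-0.0255 -0.008   0.0055]
t 30.72 tcp oven [-0.1414 -0.119   0.2638] world [ 0.6839 -0.007   0.2638] F oven [ 0.4305 -0.9566 -0.366 ] grip -0.00015423588133342886 0.0
tool x,y,z in oven:
 [[ 0.7049  0.0017  0.7093]
 [ 0.0006 -1.      0.0018]
 [ 0.7093 -0.0008 -0.7049]] 
joints [-0.0243  0.5446  0.4067  1.6665 -1.058   1.2914  0.5605]
```

```bash
python3 -c "
from bench import order
print(order.hand_in())"
```

```text
the job is handed in; nothing more can be done
None
```

The job is handed in at about 31 s on the clock: the loaded rack was last seen upright, about 17 mm inside the opening, the door is shut against its stop, and I left the empty rack where it was; I haven't seen a verdict.

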